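Close the loaded peanut mill and hold its lid at the pulse mark

TASK

The peanut mill is loaded: first push its red-fronted drawer fully shut, then set the green lid down fully home on the mill's round mouth, with its two lugs in the two slots (white marks). Twist the lid clockwise (seen from above) until its white pointer stands at the yellow pulse mark, half-way to the red lock mark, without ever reaching the lock, and finish while still gripping the lid and holding it still there against its return spring. Leave the jar, the sauce bottles, the tumbler, the salt bowl and the scraper where they stand.

Things in the scene. Friction and masses are not known exactly. Their poses are not given: they have to be found in the camera images.
- lid_grip (a point): Green bayonet lid, loose, 0.15 to 0.23 kg, upright; centre of its grip bar. Bar 22 mm thick (lid x), 64 long (lid y), 46 tall, on a disc 104 mm across, 8 thick, whose underside is 31 mm below this point. Under the disc a plug 80 mm across, 18 deep, tapered nose, on which it stands (49 mm below the point). White pointer stripes along the bar. Same after half a turn. z up.
- lid_lug (a point): Outer end of one of the lid's two lugs, which are under the two ends of the bar (lid +y and -y), here the +y one. 14 mm wide (lid x), 6 thick, reaching 47 mm from the lid's axis, 43 mm below the grip bar's centre. Axes as the lid's.
- grinder_mouth (a point): Fixed peanut mill, base 150 x 150 x 85 mm, round steel neck. Point: centre of the mouth at the collar's flat top, 150 mm above the table. x away from the drawer side, y left, z up. Collar 128 mm across, bore 84, lip 7 thick. Lid is home when its disc rests on the collar (bar's centre 31 mm above this point). Yellow pulse marks 0.55 rad clockwise of the white slot marks, red lock marks 1.10 rad.
- grinder_slot (a point): One of the mill's two slots through the lip, at mill +y and -y (white marks), here the +y one, 45 mm from the axis, at the collar's top. About 19 mm wide, reaching 49 mm from the axis. With lid y along mill y, either way round, the lugs drop through; turned clockwise from above they go under the lip and push the sprung ring. Stops block turning anticlockwise. Axes as the mill's.
- ring (a joint): Orange sprung ring in the neck that the lugs push; rad clockwise from above, 0 at rest, at most 1.2. Springs back when let go (0.06 N m at 0, 0.14 N m at 0.5 rad). The lid turns about 0.06 rad from the middle of its slots before it meets the ring: lid angle = ring value + about 0.06. The lock clicks at ring value 1.04.
- drawer (a joint): Drawer of the mill, value in m: 0 fully shut, grows to 0.055 as it slides out towards mill -x. Starts open, sliding friction 1.5 N, no latch.
- drawer_pull (a point): Middle of the front face of the drawer's black pull bar, 45 mm above the table. The bar is 70 mm long along mill y, 16 mm tall and stands 19 mm out from the red drawer front (130 x 70 mm). When shut it lies 103 mm from the mill's axis, on the mill's -x side. The drawer shuts towards mill +x. Its axes are those of the mill.
- jar_center (a point): Clear jar with yellow cap, diameter 84 mm, 105 mm tall; its centre. Bystander.
- sauce_a_center (a point): Orange squeeze bottle with yellow nozzle, diameter 66 mm, 190 mm tall; point 80 mm up. Bystander.
- sauce_b_center (a point): Another orange squeeze bottle, the same. Bystander.
- tumbler_center (a point): Glass tumbler, diameter 72 mm, 90 mm tall; its centre. Bystander.
- salt_bowl: Blue bowl, diameter 100 mm, 45 mm tall; centre of its underside. Bystander.
- scraper: Spatula with a wooden handle, about 250 mm long, lying flat at the far right of the mill; its origin. Bystander.
Mind the look-alikes: they are no part of the job. There is more than one size of the part that bears lid_grip; the job needs the middle-sized.

How it is judged:
By the outcome, as a careful person would: the job done as asked, in the order asked, and still so for the second after the job is handed in, while the arm keeps its last pose, push and grip.
It also fails if it takes over 51 s, if anything falls off the work surface, if the arm or the gripper's body presses on something with over 40 N, if the wrist force passes 120 N, or if a joint passes its speed limit or range.

ROBOT

A 6-joint arm with a two-finger parallel gripper is mounted at the origin on the work surface. World frame = base frame: x ahead of the robot, y to its left, z up, the work surface at z = 0. Lengths are in m, angles in rad, forces in N, time in s.
With the tool pointing down it reaches from about 0.4 to 0.825 m from the base axis. Payload 7 kg.
Tool frame: the origin (TCP) lies on the centre line of the jaws, within the pads' length; the fingertips stand 22 mm ahead of it and the grasp point (between the pads) lies 3 mm ahead of it (arm.tcp_to_tips is the distance from the TCP to the fingertips, in m); z points along the fingers, y is the line along which they close (so a half turn about z gives the same grasp; the last joint's range is limited). The gripper opens to 88 mm and grips with 3 to 60 N. Pads are 19 mm wide; open, the fingers measure 130 mm over their backs; the gripper's body (78 mm by 193 mm) begins 47 mm behind the grasp point.
Start: joints at [1.599, 0.359, 0.012, 0, -1.224, -0.288], TCP at [0.173, 0.652, 0.249] pointing down, gripper open.
Joint ranges: [-3.07, 3.07], [-1.43, 2.12], [-1.02, 1.25], [-3.03, 1.67], [-3.05, -0], [-3.03, 3.03]. Speed limits (rad/s): [2.39, 2.39, 3.01, 3.14, 3.14, 3.14].

INTERFACE

Orientations are given as [roll, pitch, yaw] about the fixed x, y, z axes, in that order (R = Rz(yaw) Ry(pitch) Rx(roll)).
In Python, from station import arm gives the robot as it stands.
- The arm moves only by the tool jog_arm, never from a script. Its argument "targets" is a list of rows, each an object of numbers: "dx", "dy", "dz": the shift along the tool's x, y, z in mm; "rx", "ry", "rz": the turn, a rotation vector about the tool's x, y, z in rad; "gripper": the closure, from 0 (fully open) to 1 (shut). In form: [{"dx": .., "dy": .., "dz": .., "rx": .., "ry": .., "rz": .., "gripper": ..}, ...]. A call has exactly 8 rows; each row is the pose to reach, as a shift and turn from the pose commanded when the call began, along the tool's axes at that moment; what a row does not reach only later rows make up. A row lasts 1/12 s, in which the tool goes at most 41.7 mm and 7.16 degrees, less where a joint would pass 70% of its speed; a pose out of reach is approached as far as the arm can. A call with a gripper value outside its range is refused whole. The fingers move at their own pace and stop on an object; "force" is the grip in N (left out, the last holds). Time passes only in rows, so rows that repeat a pose let the fingers close, or fill a call up. It gives the time, the measured TCP pose, the force, the opening and the grip force at its end, in the units of the state.
- arm.get_state(): the state, without advancing time (a new reading comes with each control period).
- arm.grab_frame(name): name is "scene" or "top" or "wrist"; returns a dict with "frame" (480x640x3 uint8, red, green, blue), "z_map" (480x640 float32, m along the optical axis (not along the pixel's ray), 0 where there is no reading), "fx", "fy", "cx", "cy" (pixels), "view" (4x4, takes a point from world to camera coordinates). Camera axes: x right, y down, z forward; pixel columns grow to the right and rows downward; lengths in m; the calibration is good to about 2 mm. A picture is of the moment at which its call begins.
- arm.job_done(): hands the job in; it is judged then, once.
The state is a dict: "t": time; "q": joint angles; "qd": joint speeds; "joint_efforts": joint torques, N m; "eef_pos": TCP position; "ee_rot": TCP orientation; "force": force on the tool from outside, world axes, zero at the start; "moment": the same for the moment, N m; "width": finger opening in m; "gripper_force": force on a finger pad.
Only numpy, scipy, OpenCV 4.12 (cv2) and the standard library are available. Lean on these libraries where they do the work, as an engineer would, in place of code of your own. Each camera call takes 0.05 s, during which the arm holds its last target. There are 200 camera calls.

## Working session

There is one attempt and no reset: what is moved stays moved. The work goes in short steps, Python scripts to look and compute and a tool call to move; the robot and the scene stay as the last step left them, time stands still between calls to the robot, and variables do not carry over. Pictures are saved under pics/ and viewed, at most 10 in all, crops included, and the job is handed in when it is done.

Besides the shell and the picture viewer there is one more tool, called as name([rows], argument=value, ...), one row to a line, values as JSON. jog_arm: Moves the arm, as the interface text tells. Its arguments: {"type":"object","properties":{"targets":{"type":"array","items":{"type":"object","properties":{"dx":{"type":"number"},"dy":{"type":"number"},"dz":{"type":"number"},"rx":{"type":"number"},"ry":{"type":"number"},"rz":{"type":"number"},"gripper":{"type":"number"}}}},"force":{"type":"number"}},"required":["targets"]}

```bash
ls; mkdir -p pics; cat > h.py <<'E'
import numpy as np, cv2
from station import arm
def grab(n):
    f=arm.grab_frame(n); np.savez(f'pics/{n}.npz',**f); return f
def pts(f):
    z=f['z_map'].astype(float); v,u=np.indices(z.shape)
    P=np.stack([(u-f['cx'])/f['fx']*z,(v-f['cy'])/f['fy']*z,z,np.ones_like(z)],-1)
    W=P@np.linalg.inv(f['view']).T
    W[z==0]=np.nan
    return W[...,:3]
def save(im,n): cv2.imwrite(f'pics/{n}.png',cv2.cvtColor(np.ascontiguousarray(im),cv2.COLOR_RGB2BGR))
E
python3 - <<'E'
from h import *
a=grab('scene');b=grab('top')
save(a['frame'],'scene1');save(b['frame'],'top1')
print(arm.get_state())
print(b['view'],b['fx'])
E
```

```text
pics
{'t': 0.1, 'q': array([ 1.59908553e+00,  3.59315338e-01,  1.11702789e-02, -2.95194109e-04,
       -1.22410213e+00, -2.88074554e-01]), 'qd': array([-0.00083057, -0.00147282,  0.00265282,  0.00144987,  0.00099954,
       -0.00240847]), 'joint_efforts': array([-1.37276671e-03, -5.84160662e+01,  2.93748003e+01,  7.01555461e+00,
        1.01865854e-02, -4.28666544e-05]), 'eef_pos': array([0.17332959, 0.65195764, 0.24772733]), 'ee_rot': array([ 3.14012273e+00, -1.46153362e-04, -2.59885750e-01]), 'force': array([0.37615806, 0.16020073, 0.24344897]), 'moment': array([ 0.00733055, -0.01263314,  0.00874738]), 'gripper_force': 0.0, 'width': 0.0877620666814363}
[[ 0.02060563 -0.99961215  0.01873378 -0.01545003]
 [-0.98223879 -0.02373574 -0.18612783  0.55185258]
 [ 0.1865003  -0.01456577 -0.98234692  1.25614316]
 [ 0.          0.          0.          1.        ]] 547.1193850316299
```

View pics/top1.png

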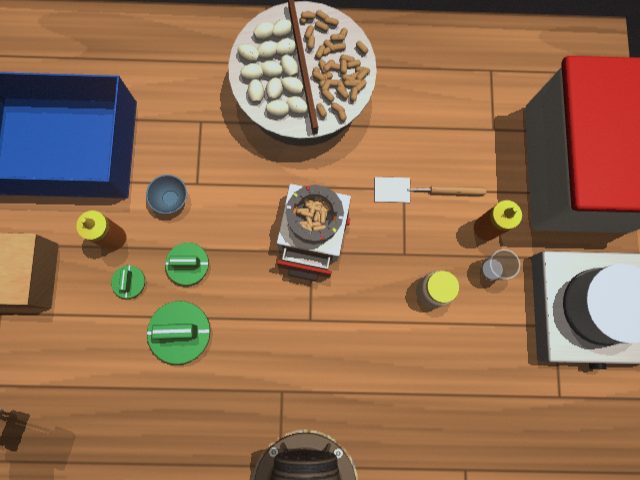

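View pics/scene1.png

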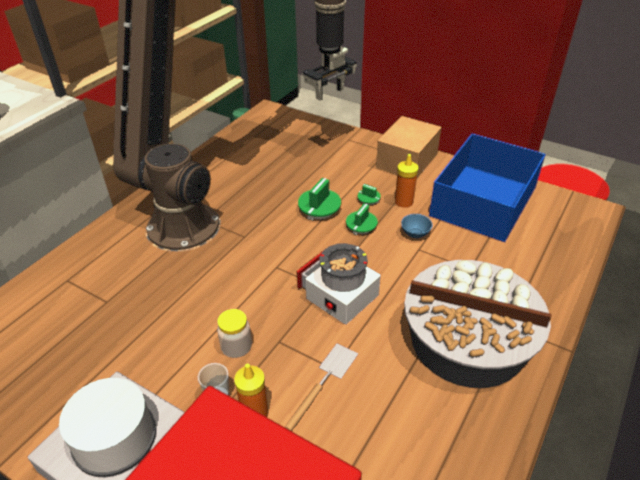

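Top view: the green lids at (187,264) middle, (128,282) small and (179,332) large are the candidates. The mill mouth is at (314,213) with its drawer at (305,268). The middle lid fits the description, and I'll check sizes against depth.

```bash
python3 - <<'E'
from h import *
f=dict(np.load('pics/top.npz'));W=pts(f);im=f['frame'];hsv=cv2.cvtColor(im,cv2.COLOR_RGB2HSV)
g=((hsv[...,0]>45)&(hsv[...,0]<75)&(hsv[...,1]>120)).astype(np.uint8)
n,l,s,c=cv2.connectedComponentsWithStats(g)
for i in range(1,n):
    if s[i,4]>200:
        m=(l==i); w=W[m]; h=w[:,2]
        print('green',c[i].round(),s[i], 'z pct',np.nanpercentile(h,[2,30,50,90,98]).round(4))
        d=w[h<np.nanpercentile(h,40)+.004]
        (cx,cy),r=cv2.minEnclosingCircle(d[:,:2].astype(np.float32)); print(' disc c',cx,cy,'D',2*r)
        t=w[h>np.nanmax(h)-.006]; print(' bar',cv2.minAreaRect(t[:,:2].astype(np.float32)),t.mean(0))
# mill
box=np.zeros(l.shape,bool);box[170:290,265:365]=1
col=box&(abs(W[...,2]-.150)<.006)
p=W[col][:,:2].astype(np.float32); (cx,cy),r=cv2.minEnclosingCircle(p);print('collar',cx,cy,2*r,W[col].mean(0))
base=box&(abs(W[...,2]-.085)<.005); p=W[base][:,:2].astype(np.float32);print('base',cv2.minAreaRect(p))
red=box&(hsv[...,1]>150)&((hsv[...,0]<8)|(hsv[...,0]>172))&(hsv[...,2]>90)
n,l2,s,c2=cv2.connectedComponentsWithStats(red.astype(np.uint8))
for i in range(1,n):
    if s[i,4]>3: print('red',c2[i],s[i,4],np.nanmean(W[l2==i],0), cv2.minAreaRect(W[l2==i][:,:2].astype(np.float32)))
for nm,mm in (('white',(hsv[...,1]<60)&(hsv[...,2]>150)),('yel',(hsv[...,0]>22)&(hsv[...,0]<35)&(hsv[...,1]>150))):
    n,l2,s,c2=cv2.connectedComponentsWithStats((mm&box&(abs(W[...,2]-.15)<.012)).astype(np.uint8))
    for i in range(1,n): 
        if s[i,4]>1:
            q=np.nanmean(W[l2==i],0);print(nm,c2[i],s[i,4],q,np.arctan2(q[1]-cy,q[0]-cx),np.hypot(q[1]-cy,q[0]-cx))
save(cv2.resize(im[160:300,100:380],None,fx=2.8,fy=2.8,interpolation=cv2.INTER_CUBIC),'crop1')
E
```

```text
green [187. 254.] [166 243  42  23 562] z pct [0.0219 0.0262 0.0281 0.0725 0.0756]
 disc c 0.5139343738555908 0.29719793796539307 D 0.09795543551445007
 bar ((0.5041177272796631, 0.29518184065818787), (0.021533699706196785, 0.06044586002826691), 1.254386305809021) [0.50190141 0.29387449 0.07484461]
green [187. 275.] [166 265  42  20 462] z pct [0.0212 0.0253 0.027  0.0302 0.0318]
 disc c 0.49966979026794434 0.29694128036499023 D 0.09944266825914383
 bar ((0.47685977816581726, 0.29348093271255493), (0.040899064391851425, 0.09376733750104904), 6.454510688781738) [0.4772497  0.28866284 0.03021713]
green [128. 281.] [112 266  32  32 680] z pct [0.015  0.02   0.0216 0.0546 0.0582]
 disc c 0.4582059383392334 0.43697217106819153 D 0.07991150766611099
 bar ((0.4573639929294586, 0.4360482096672058), (0.016887538135051727, 0.047946762293577194), 86.00529479980469) [0.45849496 0.43524471 0.05766019]
green [178. 332.] [ 148  302   61   62 2591] z pct [0.0319 0.0361 0.0378 0.1007 0.1044]
 disc c 0.3405664563179016 0.3046671748161316 D 0.1452343761920929
 bar ((0.3404359817504883, 0.30366185307502
[... 827 characters left out ...]
6602940559387)
red [303.76847291 266.66502463] 203 [0.49663024 0.01406168 0.071132  ] ((0.501184344291687, 0.013980306684970856), (0.13388599455356598, 0.02036600187420845), 79.20549774169922)
white [288.4 206.6] 15 [0.61931043 0.05161298 0.15159553] 1.3715896925161306 0.059737534000518615
white [340.86666667 217.2       ] 15 [ 0.59784807 -0.06590733  0.15193788] -1.7328649594469865 0.059747099759325704
white [339.5 226.5] 2 [ 0.57762091 -0.06341634  0.14716734] -2.0572861256154695 0.06388514669413839
white [337.5 229.5] 2 [ 0.57024358 -0.05891192  0.14906678] -2.1926337693192526 0.06393716708850654
yel [295.  194.5] 4 [0.64733621 0.03759538 0.15279672] 0.840933519511035 0.059761980745879566
```

View pics/crop1.png

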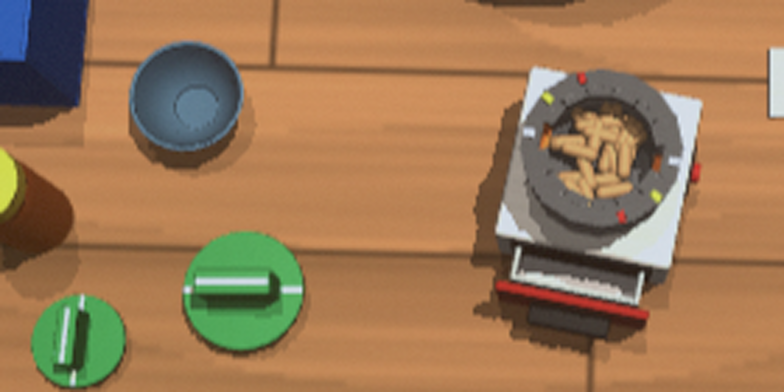

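Crop: the middle lid is at crop (245,290), with its bar along world y and white stripes left and right. Its disc measures about 0.10 m and its bar top 0.075 m, matching the description. The small lid's bar top is 0.058 m and the large one's is 0.104 m. The mill is at (0.608, -0.007), yaw -0.18, with its white marks left and right and the drawer open towards the robot.

I'll set out for the drawer first, with closed fingers.

jog_arm([
  {"dx":250,"dy":198,"dz":0,"rz":-0.08,"gripper":1},
  {"dx":250,"dy":198,"dz":0,"rz":-0.08,"gripper":1},
  {"dx":250,"dy":198,"dz":0,"rz":-0.08,"gripper":1},
  {"dx":250,"dy":198,"dz":0,"rz":-0.08,"gripper":1},
  {"dx":250,"dy":198,"dz":0,"rz":-0.08,"gripper":1},
  {"dx":250,"dy":198,"dz":0,"rz":-0.08,"gripper":1},
  {"dx":250,"dy":198,"dz":0,"rz":-0.08,"gripper":1},
  {"dx":250,"dy":198,"dz":0,"rz":-0.08,"gripper":1},
], force=10)

```text
invalid input at $.targets[0]: expected keys dx, dy, dz, rx, ry, rz, gripper
```

jog_arm([
  {"dx":117,"dy":300,"gripper":1},
  {"dx":117,"dy":300,"gripper":1},
  {"dx":117,"dy":300,"gripper":1},
  {"dx":117,"dy":300,"gripper":1},
  {"dx":117,"dy":300,"gripper":1},
  {"dx":117,"dy":300,"gripper":1},
  {"dx":117,"dy":300,"gripper":1},
  {"dx":117,"dy":300,"gripper":1},
])

```text
invalid input at $.targets[0]: expected keys dx, dy, dz, rx, ry, rz, gripper
```

jog_arm([
  {"dx":250,"dy":198,"dz":0,"rx":0,"ry":0,"rz":-0.08,"gripper":1},
  {"dx":250,"dy":198,"dz":0,"rx":0,"ry":0,"rz":-0.08,"gripper":1},
  {"dx":250,"dy":198,"dz":0,"rx":0,"ry":0,"rz":-0.08,"gripper":1},
  {"dx":250,"dy":198,"dz":0,"rx":0,"ry":0,"rz":-0.08,"gripper":1},
  {"dx":250,"dy":198,"dz":0,"rx":0,"ry":0,"rz":-0.08,"gripper":1},
  {"dx":250,"dy":198,"dz":0,"rx":0,"ry":0,"rz":-0.08,"gripper":1},
  {"dx":250,"dy":198,"dz":0,"rx":0,"ry":0,"rz":-0.08,"gripper":1},
  {"dx":250,"dy":198,"dz":0,"rx":0,"ry":0,"rz":-0.08,"gripper":1},
], force=10)

```text
t: 0.77
eef_pos: [0.3652, 0.3937, 0.2485]
ee_rot: [3.141, 0.0, -0.181]
force: [0.4, 1.0, -0.6]
width: 0.0398
gripper_force: 0.0
```

jog_arm([
  {"dx":117,"dy":300,"dz":0,"rx":0,"ry":0,"rz":0,"gripper":1},
  {"dx":117,"dy":300,"dz":0,"rx":0,"ry":0,"rz":0,"gripper":1},
  {"dx":117,"dy":300,"dz":0,"rx":0,"ry":0,"rz":0,"gripper":1},
  {"dx":117,"dy":300,"dz":0,"rx":0,"ry":0,"rz":0,"gripper":1},
  {"dx":117,"dy":300,"dz":0,"rx":0,"ry":0,"rz":0,"gripper":1},
  {"dx":117,"dy":300,"dz":0,"rx":0,"ry":0,"rz":0,"gripper":1},
  {"dx":117,"dy":300,"dz":0,"rx":0,"ry":0,"rz":0,"gripper":1},
  {"dx":117,"dy":300,"dz":0,"rx":0,"ry":0,"rz":0,"gripper":1},
])

```text
t: 1.43
eef_pos: [0.4251, 0.0779, 0.2486]
ee_rot: [-3.142, 0.0, -0.18]
force: [1.0, 0.6, -0.6]
width: 0.0005
gripper_force: 0.0
```

```bash
python3 - <<'E'
from h import *
s=arm.get_state();p=s['eef_pos'];y=s['ee_rot'][2];print(s['t'],p,s['ee_rot'],s['q'],s['width'])
t=np.array([.436,.0245,.062])-p
x=np.array([np.cos(y),np.sin(y)]);yy=np.array([np.sin(y),-np.cos(y)])
print(t[:2]@x,t[:2]@yy,-t[2])
f=grab('wrist');save(f['frame'],'wrist1')
W=pts(f);c=np.array([.608,-.007]);M=np.array([[np.cos(-.18),np.sin(-.18)],[-np.sin(-.18),np.cos(-.18)]])
L=(W[...,:2]-c)@M.T
m=(W[...,2]>.038)&(W[...,2]<.056)&(abs(L[...,1])<.05)&(L[...,0]<-.09)&(L[...,0]>-.18)
print(m.sum(), np.nanpercentile(L[m][:,0],[1,5,50]) if m.sum() else '')
E
```

```text
1.4333 [0.42509997 0.07790821 0.24859723] [-3.14153628e+00  7.02863626e-05 -1.80146029e-01] [ 6.41006923e-01 -5.54873233e-02 -4.89186160e-01 -9.90278718e-05
 -1.13710412e+00  7.49684987e-01] 0.000514421314176402
0.020292961059948156 0.05059093746785653 0.18659723278685586
1631 [-0.137212   -0.13626489 -0.12694318]
```

The pull's front face is at 0.137 m from the axis, so the drawer is about 34 mm open. Descending in front of it.

jog_arm([
  {"dx":20,"dy":50,"dz":30,"rx":0,"ry":0,"rz":0,"gripper":1},
  {"dx":20,"dy":50,"dz":60,"rx":0,"ry":0,"rz":0,"gripper":1},
  {"dx":20,"dy":50,"dz":95,"rx":0,"ry":0,"rz":0,"gripper":1},
  {"dx":20,"dy":50,"dz":130,"rx":0,"ry":0,"rz":0,"gripper":1},
  {"dx":20,"dy":50,"dz":165,"rx":0,"ry":0,"rz":0,"gripper":1},
  {"dx":20,"dy":50,"dz":187,"rx":0,"ry":0,"rz":0,"gripper":1},
  {"dx":20,"dy":50,"dz":187,"rx":0,"ry":0,"rz":0,"gripper":1},
  {"dx":20,"dy":50,"dz":187,"rx":0,"ry":0,"rz":0,"gripper":1},
])

```text
t: 2.15
eef_pos: [0.4357, 0.0275, 0.061]
ee_rot: [3.139, 0.003, -0.18]
force: [0.7, 0.6, 1.6]
width: 0.0005
gripper_force: 0.0
```

jog_arm([
  {"dx":12,"dy":0,"dz":0,"rx":0,"ry":0,"rz":0,"gripper":1},
  {"dx":22,"dy":0,"dz":0,"rx":0,"ry":0,"rz":0,"gripper":1},
  {"dx":29,"dy":0,"dz":0,"rx":0,"ry":0,"rz":0,"gripper":1},
  {"dx":36,"dy":0,"dz":0,"rx":0,"ry":0,"rz":0,"gripper":1},
  {"dx":43,"dy":0,"dz":0,"rx":0,"ry":0,"rz":0,"gripper":1},
  {"dx":50,"dy":0,"dz":0,"rx":0,"ry":0,"rz":0,"gripper":1},
  {"dx":56,"dy":0,"dz":0,"rx":0,"ry":0,"rz":0,"gripper":1},
  {"dx":60,"dy":0,"dz":0,"rx":0,"ry":0,"rz":0,"gripper":1},
])

```text
t: 2.82
eef_pos: [0.4962, 0.017, 0.0616]
ee_rot: [3.142, -0.0, -0.18]
force: [-0.8, 1.1, 1.4]
width: 0.0002
gripper_force: 0.8
```

jog_arm([
  {"dx":1,"dy":0,"dz":0,"rx":0,"ry":0,"rz":0,"gripper":1},
  {"dx":2,"dy":0,"dz":0,"rx":0,"ry":0,"rz":0,"gripper":1},
  {"dx":3,"dy":0,"dz":0,"rx":0,"ry":0,"rz":0,"gripper":1},
  {"dx":4,"dy":0,"dz":0,"rx":0,"ry":0,"rz":0,"gripper":1},
  {"dx":4,"dy":0,"dz":0,"rx":0,"ry":0,"rz":0,"gripper":1},
  {"dx":4,"dy":0,"dz":0,"rx":0,"ry":0,"rz":0,"gripper":1},
  {"dx":4,"dy":0,"dz":0,"rx":0,"ry":0,"rz":0,"gripper":1},
  {"dx":4,"dy":0,"dz":0,"rx":0,"ry":0,"rz":0,"gripper":1},
])

```text
t: 3.48
eef_pos: [0.4962, 0.0163, 0.061]
ee_rot: [3.14, 0.005, -0.181]
force: [-13.3, 7.1, 9.2]
width: 0.0004
gripper_force: 7.0
```

jog_arm([
  {"dx":-20,"dy":0,"dz":0,"rx":0,"ry":0,"rz":0,"gripper":1},
  {"dx":-40,"dy":0,"dz":-5,"rx":0,"ry":0,"rz":0,"gripper":1},
  {"dx":-45,"dy":0,"dz":-40,"rx":0,"ry":0,"rz":0,"gripper":0.5},
  {"dx":-45,"dy":0,"dz":-80,"rx":0,"ry":0,"rz":0,"gripper":0.5},
  {"dx":-45,"dy":-10,"dz":-120,"rx":0,"ry":0,"rz":0.1,"gripper":0.3},
  {"dx":-45,"dy":-40,"dz":-145,"rx":0,"ry":0,"rz":0.2,"gripper":0.3},
  {"dx":-45,"dy":-80,"dz":-150,"rx":0,"ry":0,"rz":0.3,"gripper":0.3},
  {"dx":-45,"dy":-120,"dz":-150,"rx":0,"ry":0,"rz":0.4,"gripper":0.3},
])

```text
t: 4.15
eef_pos: [0.478, 0.1443, 0.2151]
ee_rot: [-3.135, -0.003, -0.586]
force: [1.6, -1.0, -1.4]
width: 0.0349
gripper_force: 0.0
```

```bash
cat >> h.py <<'E'
def delta(t,yaw):
    s=arm.get_state();p=s['eef_pos'];y=s['ee_rot'][2]; d=np.array(t)-p
    print('t',round(s['t'],2),'p',p.round(4),'rot',s['ee_rot'].round(3),'q',s['q'].round(2),'F',s['force'].round(1),'w',round(s['width'],4))
    print('d mm',(1e3*np.array([d[0]*np.cos(y)+d[1]*np.sin(y),d[0]*np.sin(y)-d[1]*np.cos(y),-d[2]])).round(1),'rz',round(y-yaw,3))
c0=np.array([.608,-.007]);yw=-.18
def mill(W): return (W[...,:2]-c0)@np.array([[np.cos(yw),np.sin(yw)],[-np.sin(yw),np.cos(yw)]]).T
E
python3 - <<'E'
from h import *
f=grab('top');W=pts(f);L=mill(W);im=f['frame'];hsv=cv2.cvtColor(im,cv2.COLOR_RGB2HSV)
red=(hsv[...,1]>150)&((hsv[...,0]<8)|(hsv[...,0]>172))&(hsv[...,2]>70)&(abs(L[...,1])<.08)&(L[...,0]<-.06)&(L[...,0]>-.16)&(W[...,2]<.09)
print(red.sum(),np.nanpercentile(L[red][:,0],[5,50,95]),np.nanpercentile(L[red][:,1],[2,98]))
delta([.5045,.2955,.2],-np.pi/2+.02)
save(cv2.resize(im[160:300,220:400],None,fx=3,fy=3),'crop2')
E
```

```text
204 [-0.08405221 -0.07995287 -0.07556624] [-0.06023668  0.06159357]
t 4.2 p [0.4797 0.1496 0.2137] rot [-3.135e+00 -3.000e-03 -5.950e-01] q [ 0.69  0.1  -0.42  0.   -1.05  0.28] F [4.3 7.  2.1] w 0.0393
d mm [ -61.2 -134.7   13.7] rz 0.956
```

View pics/crop2.png

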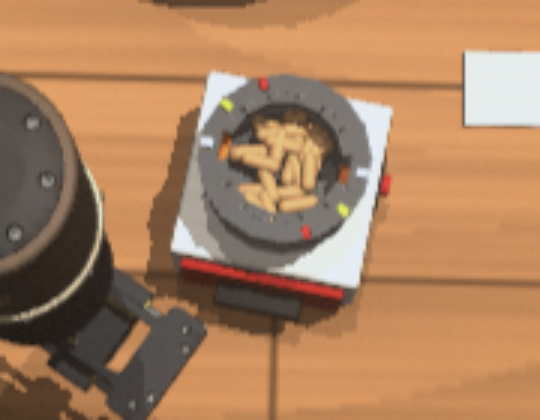

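The crop shows the drawer shut: the red front, at crop (265,280), lies flush against the base and measures 84 mm from the axis, as it should when shut. Going above the lid.

jog_arm([
  {"dx":-8,"dy":-18,"dz":0,"rx":0,"ry":0,"rz":0.12,"gripper":0.3},
  {"dx":-16,"dy":-36,"dz":0,"rx":0,"ry":0,"rz":0.24,"gripper":0.3},
  {"dx":-24,"dy":-54,"dz":0,"rx":0,"ry":0,"rz":0.36,"gripper":0.3},
  {"dx":-32,"dy":-72,"dz":5,"rx":0,"ry":0,"rz":0.48,"gripper":0.3},
  {"dx":-40,"dy":-90,"dz":10,"rx":0,"ry":0,"rz":0.6,"gripper":0.3},
  {"dx":-48,"dy":-108,"dz":14,"rx":0,"ry":0,"rz":0.72,"gripper":0.3},
  {"dx":-56,"dy":-126,"dz":14,"rx":0,"ry":0,"rz":0.84,"gripper":0.3},
  {"dx":-61,"dy":-135,"dz":14,"rx":0,"ry":0,"rz":0.95,"gripper":0.3},
])

```text
t: 4.87
eef_pos: [0.4999, 0.2907, 0.1969]
ee_rot: [-3.142, -0.0, -1.535]
force: [0.2, -1.0, -0.2]
width: 0.0615
gripper_force: 0.0
```

```bash
python3 - <<'E'
from h import *
f=grab('wrist');W=pts(f);im=f['frame'];hsv=cv2.cvtColor(im,cv2.COLOR_RGB2HSV)
g=((hsv[...,0]>45)&(hsv[...,0]<75)&(hsv[...,1]>100))
near=np.hypot(W[...,0]-.5045,W[...,1]-.2955)<.075
t=g&near&(W[...,2]>.066)&(W[...,2]<.08); d=near&(abs(W[...,2]-.026)<.006)&g
P=W[t]; r=cv2.minAreaRect((P[:,:2]*1000).astype(np.float32));print('bar mm',r,np.nanmedian(P[:,2]))
D=W[d];print('disc',cv2.minEnclosingCircle((D[:,:2]*1000).astype(np.float32)),np.nanmedian(D[:,2]))
w=near&(hsv[...,1]<50)&(hsv[...,2]>140)&(abs(W[...,2]-.026)<.008)
n,l,s,c=cv2.connectedComponentsWithStats(w.astype(np.uint8))
for i in range(1,n):
    if s[i,4]>20: print('stripe',s[i,4],np.nanmean(W[l==i],0))
save(im,'wrist2')
delta([.5045,.2955,.06],-np.pi/2+.02)
E
```

```text
bar mm ((504.1001281738281, 298.204833984375), (21.45734214782715, 63.12510681152344), 1.2079485654830933) 0.07127115203720613
disc ((504.583251953125, 298.8105163574219), 51.634395599365234) 0.025532624530188952
stripe 112 [0.50551455 0.25729487 0.02616774]
t 4.92 p [0.5001 0.2916 0.1969] rot [-3.141 -0.    -1.542] q [ 0.87  0.24 -0.28  0.   -1.05 -0.84] F [0.2 0.9 1.4] w 0.0613
d mm [ -3.8  -4.5 136.9] rz 0.009
```

View pics/wrist2.png

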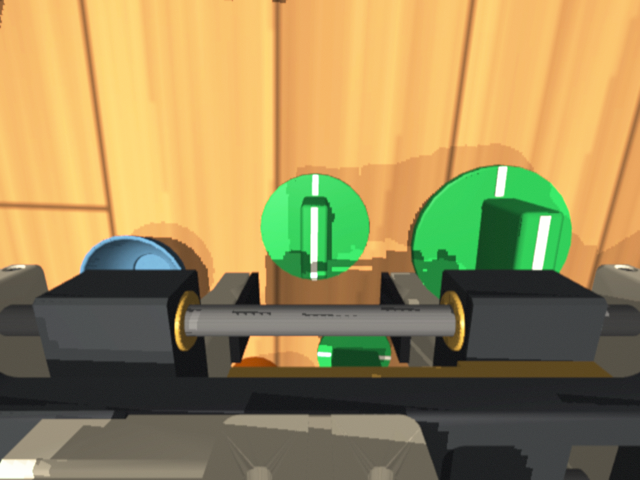

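Wrist view: the middle lid is at (315,227) between the fingers, with its bar vertical in the image. The large lid is at the right (495,225), the small one half hidden at (353,350), and the bowl at (130,260). The bar centre is (0.504, 0.298), and its top at 0.071 m matches. Descending.

jog_arm([
  {"dx":-6,"dy":-4,"dz":25,"rx":0,"ry":0,"rz":0.01,"gripper":0.3},
  {"dx":-6,"dy":-4,"dz":55,"rx":0,"ry":0,"rz":0.01,"gripper":0.3},
  {"dx":-6,"dy":-4,"dz":85,"rx":0,"ry":0,"rz":0.01,"gripper":0.3},
  {"dx":-6,"dy":-4,"dz":110,"rx":0,"ry":0,"rz":0.01,"gripper":0.3},
  {"dx":-6,"dy":-4,"dz":128,"rx":0,"ry":0,"rz":0.01,"gripper":0.3},
  {"dx":-6,"dy":-4,"dz":138,"rx":0,"ry":0,"rz":0.01,"gripper":0.3},
  {"dx":-6,"dy":-4,"dz":142,"rx":0,"ry":0,"rz":0.01,"gripper":0.3},
  {"dx":-6,"dy":-4,"dz":142,"rx":0,"ry":0,"rz":0.01,"gripper":0.3},
])

```text
t: 5.58
eef_pos: [0.5032, 0.2948, 0.0551]
ee_rot: [3.141, -0.001, -1.539]
force: [0.3, 1.0, -0.0]
width: 0.0616
gripper_force: 0.0
```

jog_arm([
  {"dx":0,"dy":0,"dz":0,"rx":0,"ry":0,"rz":0,"gripper":0.5},
  {"dx":0,"dy":0,"dz":0,"rx":0,"ry":0,"rz":0,"gripper":0.65},
  {"dx":0,"dy":0,"dz":0,"rx":0,"ry":0,"rz":0,"gripper":0.8},
  {"dx":0,"dy":0,"dz":0,"rx":0,"ry":0,"rz":0,"gripper":1},
  {"dx":0,"dy":0,"dz":0,"rx":0,"ry":0,"rz":0,"gripper":1},
  {"dx":0,"dy":0,"dz":0,"rx":0,"ry":0,"rz":0,"gripper":1},
  {"dx":0,"dy":0,"dz":0,"rx":0,"ry":0,"rz":0,"gripper":1},
  {"dx":0,"dy":0,"dz":0,"rx":0,"ry":0,"rz":0,"gripper":1},
], force=40)

```text
t: 6.25
eef_pos: [0.5034, 0.2953, 0.0559]
ee_rot: [-3.141, 0.0, -1.54]
force: [0.5, -0.1, 3.3]
width: 0.0219
gripper_force: 40.0
```

jog_arm([
  {"dx":0,"dy":0,"dz":-15,"rx":0,"ry":0,"rz":0,"gripper":1},
  {"dx":0,"dy":0,"dz":-40,"rx":0,"ry":0,"rz":0,"gripper":1},
  {"dx":0,"dy":0,"dz":-75,"rx":0,"ry":0,"rz":0,"gripper":1},
  {"dx":0,"dy":0,"dz":-110,"rx":0,"ry":0,"rz":0,"gripper":1},
  {"dx":0,"dy":0,"dz":-145,"rx":0,"ry":0,"rz":0,"gripper":1},
  {"dx":0,"dy":0,"dz":-175,"rx":0,"ry":0,"rz":0,"gripper":1},
  {"dx":0,"dy":0,"dz":-190,"rx":0,"ry":0,"rz":0,"gripper":1},
  {"dx":0,"dy":0,"dz":-190,"rx":0,"ry":0,"rz":0,"gripper":1},
])

```text
t: 6.92
eef_pos: [0.5045, 0.2961, 0.2499]
ee_rot: [-3.137, 0.004, -1.539]
force: [-0.5, 0.6, -2.0]
width: 0.0216
gripper_force: 40.0
```

```bash
python3 - <<'E'
from h import *
s=arm.get_state();p=s['eef_pos']
f=grab('wrist');W=pts(f);im=f['frame'];hsv=cv2.cvtColor(im,cv2.COLOR_RGB2HSV)
g=((hsv[...,0]>45)&(hsv[...,0]<75)&(hsv[...,1]>100))
near=np.hypot(W[...,0]-p[0],W[...,1]-p[1])<.075
D=W[g&near&(abs(W[...,2]-(p[2]-.029))<.008)];print('disc',len(D),cv2.minEnclosingCircle((D[:,:2]*1000).astype(np.float32)),np.nanmedian(D[:,2])-p[2])
P=W[g&near&(W[...,2]>p[2]+.008)];print('bar',len(P), cv2.minAreaRect((P[:,:2]*1000).astype(np.float32)) if len(P) else '')
w=near&(hsv[...,1]<50)&(hsv[...,2]>140)&(W[...,2]>p[2]-.04)
n,l,ss,c=cv2.connectedComponentsWithStats(w.astype(np.uint8))
for i in range(1,n):
    if ss[i,4]>20: print('stripe',ss[i,4],c[i].round(),np.nanmean(W[l==i],0))
# mill now, top view
ft=grab('top')
save(im,'wrist3')
delta([.608,-.007,.246],-np.pi/2-.18)
E
```

```text
disc 9386 ((504.64959716796875, 299.5440979003906), 51.80657958984375) -0.030564402189159873
bar 3636 ((495.0992126464844, 286.4376525878906), (71.05522155761719, 58.171226501464844), 1.9704228639602661)
stripe 363 [320. 210.] [0.50588071 0.2578551  0.21992376]
stripe 511 [320. 284.] [0.50512284 0.27675756 0.26675268]
stripe 874 [ 95. 323.] [0.5612818  0.26953891 0.31073361]
stripe 1021 [320. 324.] [0.5051318  0.26783608 0.31063086]
stripe 650 [556. 324.] [0.44639533 0.26598644 0.31046749]
stripe 356 [319. 351.] [0.5041801  0.30661669 0.2660087 ]
stripe 796 [ 19. 468.] [0.55192629 0.27469707 0.34478824]
stripe 54 [ 82. 469.] [0.54190332 0.27417079 0.34498514]
stripe 25 [192. 468.] [0.52483083 0.27341106 0.3449086 ]
t 7.02 p [0.5028 0.295  0.2454] rot [ 3.141e+00  1.000e-03 -1.540e+00] q [ 0.87  0.21 -0.2  -0.   -1.16 -0.83] F [ 0.1 -0.6 -2.8] w 0.0221
d mm [305.1 -95.9  -0.6] rz 0.211
```

View pics/wrist3.png

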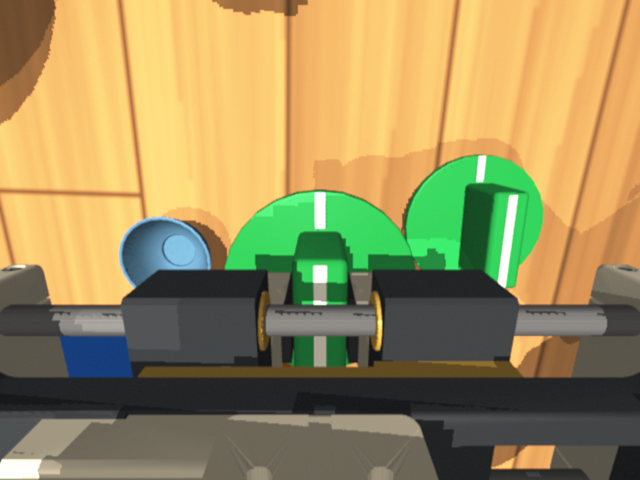

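The lid is held straight, with its stripes centred at column 320 in the wrist view. Moving towards the mill and stopping short for a close look.

jog_arm([
  {"dx":20,"dy":-15,"dz":0,"rx":0,"ry":0,"rz":0.03,"gripper":1},
  {"dx":45,"dy":-30,"dz":0,"rx":0,"ry":0,"rz":0.07,"gripper":1},
  {"dx":75,"dy":-48,"dz":0,"rx":0,"ry":0,"rz":0.11,"gripper":1},
  {"dx":105,"dy":-66,"dz":0,"rx":0,"ry":0,"rz":0.15,"gripper":1},
  {"dx":135,"dy":-82,"dz":0,"rx":0,"ry":0,"rz":0.19,"gripper":1},
  {"dx":160,"dy":-92,"dz":0,"rx":0,"ry":0,"rz":0.21,"gripper":1},
  {"dx":170,"dy":-96,"dz":0,"rx":0,"ry":0,"rz":0.21,"gripper":1},
  {"dx":170,"dy":-96,"dz":0,"rx":0,"ry":0,"rz":0.21,"gripper":1},
])

```text
t: 7.68
eef_pos: [0.6042, 0.1255, 0.2431]
ee_rot: [3.138, -0.002, -1.753]
force: [0.4, 0.8, -2.6]
width: 0.0217
gripper_force: 40.0
```

```bash
cat > m.py <<'E'
from h import *
f=grab('wrist');W=pts(f);im=f['frame'];hsv=cv2.cvtColor(im,cv2.COLOR_RGB2HSV)
near=np.hypot(W[...,0]-.608,W[...,1]+.007)<.085
s=arm.get_state();p=s['eef_pos']
col=near&(abs(W[...,2]-.150)<.004)
P=W[col];print('collar',len(P),cv2.minEnclosingCircle((P[:,:2]*1000).astype(np.float32)),np.nanmedian(P[:,2]))
def blobs(nm,mm):
    n,l,ss,c=cv2.connectedComponentsWithStats(mm.astype(np.uint8));o=[]
    for i in range(1,n):
        if ss[i,4]>15: q=np.nanmean(W[l==i],0);print(nm,ss[i,4],c[i].round(),q.round(4),'r',np.hypot(*(q[:2]-c0)).round(4),'ang',np.arctan2(q[1]-c0[1],q[0]-c0[0]).round(3))
z=near&(abs(W[...,2]-.150)<.006)
blobs('white',z&(hsv[...,1]<50)&(hsv[...,2]>150))
blobs('yel',z&(hsv[...,0]>22)&(hsv[...,0]<35)&(hsv[...,1]>150))
blobs('red',z&((hsv[...,0]<8)|(hsv[...,0]>172))&(hsv[...,1]>150))
g=((hsv[...,0]>45)&(hsv[...,0]<75)&(hsv[...,1]>100))
D=W[g&(abs(W[...,2]-(p[2]-.029))<.008)&(np.hypot(W[...,0]-p[0],W[...,1]-p[1])<.075)];print('disc',len(D),cv2.minEnclosingCircle((D[:,:2]*1000).astype(np.float32)) if len(D) else '')
y=s['ee_rot'][2]
delta([.608,-.007,.246],-np.pi/2-.18)
E
python3 - <<'E'
import m
m.save(m.im,'wrist4')
E
```

```text
collar 12922 ((607.8192749023438, -5.035027027130127), 65.37332153320312) 0.14927361682453752
white 8542 [250.  91.] [0.6279 0.0182 0.1493] r 0.0321 ang 0.902
white 73 [339.   3.] [ 0.565  -0.0207  0.1494] r 0.0451 ang -2.833
white 31 [375.  11.] [ 0.5446 -0.0129  0.1492] r 0.0637 ang -3.048
white 295 [348.  26.] [ 0.5618 -0.0081  0.1491] r 0.0462 ang -3.119
white 30 [367.  14.] [ 0.5493 -0.0122  0.1492] r 0.059 ang -3.053
white 31 [359.  15.] [ 0.5543 -0.0125  0.1493] r 0.054 ang -3.039
white 48 [370.  61.] [0.5515 0.0136 0.1496] r 0.0601 ang 2.792
white 81 [360.  92.] [0.5604 0.03   0.1492] r 0.0603 ang 2.48
white 16 [361. 105.] [0.5605 0.0375 0.1487] r 0.0651 ang 2.389
yel 134 [230. 133.] [0.6469 0.0392 0.1504] r 0.0604 ang 0.871
red 30 [359.   1.] [ 0.5533 -0.0192  0.1501] r 0.056 ang -2.923
red 151 [193.  94.] [0.6642 0.0122 0.1502] r 0.0594 ang 0.329
disc 9339 ((604.6548461914062, 128.5706329345703), 51.525390625)
t 7.73 p [0.6039 0.1268 0.2434] rot [ 3.139e+00 -2.000e-03 -1.752e+00] q [ 0.52  0.27 -0.13 -0.   -1.18 -0.7 ] F [-0.9  0.8 -1.7] w 0.0215
d mm [130.9 -28.1  -2.6] rz -0.001
```

View pics/wrist4.png

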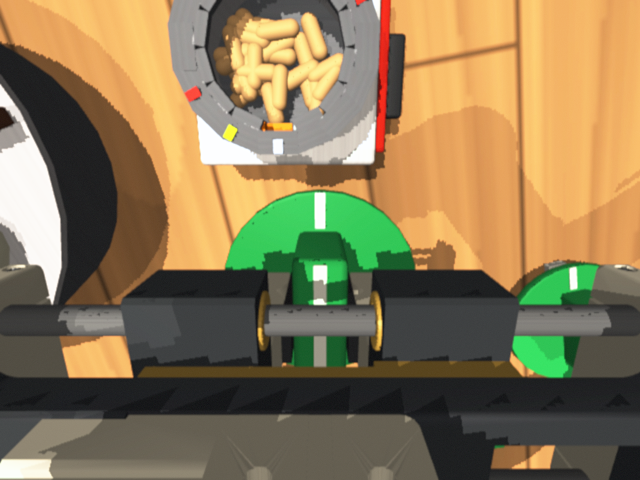

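Wrist view: the mill mouth is at (280,50), with white mark (278,147), yellow (230,133) and red (193,94). The held lid is at (320,270). I'll fit circles to both in this same picture to get the relative shift.

```bash
python3 - <<'E'
from h import *
from scipy.optimize import least_squares
f=dict(np.load('pics/wrist.npz'));W=pts(f);hsv=cv2.cvtColor(f['frame'],cv2.COLOR_RGB2HSV)
def fit(m,c,R,lo,hi):
    P=W[m][:,:2]; a=np.arctan2(P[:,1]-c[1],P[:,0]-c[0]); r=np.hypot(*(P-c).T)
    k=np.round(a/.04).astype(int); E=np.array([P[k==i][np.argsort(r[k==i])[-3]] for i in np.unique(k) if lo<i*.04<hi and (k==i).sum()>20])
    s=least_squares(lambda v:np.hypot(E[:,0]-v[0],E[:,1]-v[1])-v[2],[*c,R],loss='soft_l1',f_scale=.0005);return s.x.round(4),len(E)
d=np.hypot(W[...,0]-.607,W[...,1]+.006)
print('collar',fit((d<.07)&(abs(W[...,2]-.15)<.003),np.array([.607,-.006]),.064,-.1,2.5))
g=((hsv[...,0]>40)&(hsv[...,0]<80)&(hsv[...,1]>90)); d=np.hypot(W[...,0]-.604,W[...,1]-.128)
print('disc',fit(g&(d<.06)&(abs(W[...,2]-.214)<.006),np.array([.6045,.1285]),.052,-2.9,-.6))
w=(hsv[...,1]<50)&(hsv[...,2]>130)&(abs(W[...,2]-.15)<.004); w2=np.zeros_like(w);w2[138:156,268:290]=w[138:156,268:290]
print('white mark',np.nanmean(W[w2],0),w2.sum())
w=(hsv[...,1]<60)&(hsv[...,2]>150); w2=np.zeros_like(w);w2[195:228,305:335]=w[195:228,305:335]
v,u=np.nonzero(w2);q=W[w2];k=np.isfinite(q[:,0]);pf=np.polyfit(q[k,1],q[k,0],1);print('stripe',q[k].mean(0),'lid yaw',-np.arctan(pf[0]))
E
```

```text
collar (array([ 0.6078, -0.0055,  0.0643]), 65)
disc (array([0.6043, 0.1279, 0.0505]), 56)
white mark [0.61775402 0.05276009 0.14987853] 349
stripe [0.5971237  0.08815728 0.21342162] lid yaw -0.162024806680992
```

jog_arm([
  {"dx":20,"dy":-4,"dz":0,"rx":0,"ry":0,"rz":0,"gripper":1},
  {"dx":45,"dy":-9,"dz":0,"rx":0,"ry":0,"rz":0,"gripper":1},
  {"dx":70,"dy":-14,"dz":0,"rx":0,"ry":0,"rz":0,"gripper":1},
  {"dx":95,"dy":-19,"dz":0,"rx":0,"ry":0,"rz":0,"gripper":1},
  {"dx":115,"dy":-24,"dz":0,"rx":0,"ry":0,"rz":0,"gripper":1},
  {"dx":128,"dy":-26,"dz":0,"rx":0,"ry":0,"rz":0,"gripper":1},
  {"dx":132,"dy":-27,"dz":0,"rx":0,"ry":0,"rz":0,"gripper":1},
  {"dx":132,"dy":-27,"dz":0,"rx":0,"ry":0,"rz":0,"gripper":1},
])

```text
t: 8.4
eef_pos: [0.6071, -0.0065, 0.2451]
ee_rot: [3.141, -0.0, -1.75]
force: [0.8, -0.3, -1.8]
width: 0.022
gripper_force: 40.0
```

jog_arm([
  {"dx":0,"dy":0,"dz":4,"rx":0,"ry":0,"rz":0,"gripper":1},
  {"dx":0,"dy":0,"dz":9,"rx":0,"ry":0,"rz":0,"gripper":1},
  {"dx":0,"dy":0,"dz":14,"rx":0,"ry":0,"rz":0,"gripper":1},
  {"dx":0,"dy":0,"dz":20,"rx":0,"ry":0,"rz":0,"gripper":1},
  {"dx":0,"dy":0,"dz":25,"rx":0,"ry":0,"rz":0,"gripper":1},
  {"dx":0,"dy":0,"dz":29,"rx":0,"ry":0,"rz":0,"gripper":1},
  {"dx":0,"dy":0,"dz":30,"rx":0,"ry":0,"rz":0,"gripper":1},
  {"dx":0,"dy":0,"dz":30,"rx":0,"ry":0,"rz":0,"gripper":1},
])

```text
t: 9.07
eef_pos: [0.6073, -0.0066, 0.215]
ee_rot: [3.141, -0.0, -1.75]
force: [0.4, 1.0, -1.6]
width: 0.0223
gripper_force: 40.0
```

```bash
python3 - <<'E'
from h import *
for i in range(3):
    delta([.607,-.0085,.1875],-np.pi/2-.18); arm.grab_frame('wrist')
E
```

```text
t 9.07 p [ 0.6073 -0.0066  0.215 ] rot [ 3.141 -0.    -1.75 ] q [ 0.31  0.27 -0.19 -0.   -1.11 -0.49] F [ 0.4  1.  -1.6] w 0.0223
d mm [ 2.  -0.  27.5] rz 0.001
t 9.12 p [ 0.6075 -0.0066  0.2155] rot [ 3.141 -0.    -1.75 ] q [ 0.31  0.27 -0.19  0.   -1.11 -0.49] F [ 0.4  0.9 -1.6] w 0.0218
d mm [ 2.   0.2 28. ] rz 0.001
t 9.17 p [ 0.6076 -0.0066  0.2157] rot [-3.141 -0.    -1.75 ] q [ 0.31  0.27 -0.19  0.   -1.11 -0.49] F [-0.1  0.2 -1.9] w 0.0222
d mm [ 2.   0.3 28.2] rz 0.001
```

jog_arm([
  {"dx":1,"dy":0,"dz":2,"rx":0,"ry":0,"rz":0,"gripper":1},
  {"dx":2,"dy":0,"dz":4,"rx":0,"ry":0,"rz":0,"gripper":1},
  {"dx":2,"dy":0,"dz":6,"rx":0,"ry":0,"rz":0,"gripper":1},
  {"dx":2,"dy":0,"dz":8,"rx":0,"ry":0,"rz":0,"gripper":1},
  {"dx":2,"dy":0,"dz":10,"rx":0,"ry":0,"rz":0,"gripper":1},
  {"dx":2,"dy":0,"dz":12,"rx":0,"ry":0,"rz":0,"gripper":1},
  {"dx":2,"dy":0,"dz":14,"rx":0,"ry":0,"rz":0,"gripper":1},
  {"dx":2,"dy":0,"dz":14,"rx":0,"ry":0,"rz":0,"gripper":1},
])

```text
t: 9.88
eef_pos: [0.6069, -0.0085, 0.201]
ee_rot: [3.141, -0.0, -1.75]
force: [-0.7, -0.1, -2.1]
width: 0.022
gripper_force: 40.0
```

jog_arm([
  {"dx":0,"dy":0,"dz":1,"rx":0,"ry":0,"rz":0,"gripper":1},
  {"dx":0,"dy":0,"dz":2,"rx":0,"ry":0,"rz":0,"gripper":1},
  {"dx":0,"dy":0,"dz":3,"rx":0,"ry":0,"rz":0,"gripper":1},
  {"dx":0,"dy":0,"dz":4,"rx":0,"ry":0,"rz":0,"gripper":1},
  {"dx":0,"dy":0,"dz":5,"rx":0,"ry":0,"rz":0,"gripper":1},
  {"dx":0,"dy":0,"dz":6,"rx":0,"ry":0,"rz":0,"gripper":1},
  {"dx":0,"dy":0,"dz":6,"rx":0,"ry":0,"rz":0,"gripper":1},
  {"dx":0,"dy":0,"dz":6,"rx":0,"ry":0,"rz":0,"gripper":1},
])

```text
t: 10.55
eef_pos: [0.6071, -0.0085, 0.1955]
ee_rot: [3.142, -0.0, -1.75]
force: [0.3, -1.1, -2.3]
width: 0.0218
gripper_force: 40.0
```

jog_arm([
  {"dx":0,"dy":0,"dz":1.5,"rx":0,"ry":0,"rz":0,"gripper":1},
  {"dx":0,"dy":0,"dz":3,"rx":0,"ry":0,"rz":0,"gripper":1},
  {"dx":0,"dy":0,"dz":4.5,"rx":0,"ry":0,"rz":0,"gripper":1},
  {"dx":0,"dy":0,"dz":6,"rx":0,"ry":0,"rz":0,"gripper":1},
  {"dx":0,"dy":0,"dz":7,"rx":0,"ry":0,"rz":0,"gripper":1},
  {"dx":0,"dy":0,"dz":8,"rx":0,"ry":0,"rz":0,"gripper":1},
  {"dx":0,"dy":0,"dz":9,"rx":0,"ry":0,"rz":0,"gripper":1},
  {"dx":0,"dy":0,"dz":9,"rx":0,"ry":0,"rz":0,"gripper":1},
])

```text
t: 11.22
eef_pos: [0.6071, -0.0086, 0.1879]
ee_rot: [-3.141, -0.0, -1.749]
force: [-4.5, 1.1, 7.8]
width: 0.0217
gripper_force: 40.0
```

```bash
python3 - <<'E'
from h import *
f=grab('wrist');W=pts(f);hsv=cv2.cvtColor(f['frame'],cv2.COLOR_RGB2HSV)
delta([.607,-.0085,.1875],-np.pi/2-.18); s=arm.get_state();print(s['force'],s['moment'])
g=((hsv[...,0]>45)&(hsv[...,0]<75)&(hsv[...,1]>100))
p=s['eef_pos'];D=W[g&(abs(W[...,2]-p[2]+.0295)<.006)&(np.hypot(W[...,0]-p[0],W[...,1]-p[1])<.06)];print('disc top z',np.nanmedian(D[:,2]),len(D))
C=W[(hsv[...,1]<50)&(abs(W[...,2]-.15)<.005)&(abs(np.hypot(W[...,0]-.607,W[...,1]+.006)-.06)<.003)];print('collar z',np.nanmedian(C[:,2]),len(C))
save(cv2.resize(f['frame'][120:360,160:480],None,fx=2,fy=2),'wrist5')
E
```

```text
t 11.27 p [ 0.607  -0.0086  0.1879] rot [-3.141 -0.    -1.749] q [ 0.31  0.29 -0.23  0.   -1.05 -0.49] F [-4.5  0.3  7.5] w 0.0224
d mm [-0.1  0.   0.4] rz 0.001
[-4.50418871  0.25900756  7.53149524] [ 0.51541288  1.66042265 -0.02542073]
disc top z 0.15745966784645127 9424
collar z 0.14938124729264504 3477
```

View pics/wrist5.png

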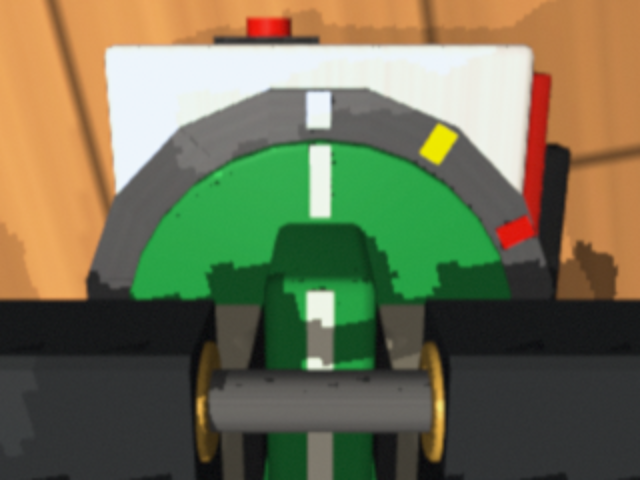

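Crop: the lid is home, with its pointer (320,180) in line with the white mark (318,110). The disc top is 8 mm above the collar and the press is about 10 N. The yellow mark is at (438,145) and the red at (515,232), both clockwise. Twisting.

jog_arm([
  {"dx":0,"dy":0.2,"dz":0,"rx":0,"ry":0,"rz":0.04,"gripper":1},
  {"dx":0,"dy":0.4,"dz":0,"rx":0,"ry":0,"rz":0.08,"gripper":1},
  {"dx":0,"dy":0.5,"dz":0,"rx":0,"ry":0,"rz":0.12,"gripper":1},
  {"dx":0,"dy":0.6,"dz":0,"rx":0,"ry":0,"rz":0.16,"gripper":1},
  {"dx":0,"dy":0.7,"dz":0,"rx":0,"ry":0,"rz":0.2,"gripper":1},
  {"dx":-0.1,"dy":0.8,"dz":0,"rx":0,"ry":0,"rz":0.24,"gripper":1},
  {"dx":-0.1,"dy":0.9,"dz":0,"rx":0,"ry":0,"rz":0.28,"gripper":1},
  {"dx":-0.1,"dy":0.9,"dz":0,"rx":0,"ry":0,"rz":0.3,"gripper":1},
])

```text
t: 11.93
eef_pos: [0.6067, -0.0085, 0.1879]
ee_rot: [-3.14, 0.0, -2.051]
force: [-2.2, 0.3, 6.2]
width: 0.0218
gripper_force: 40.0
```

```bash
cat > ang.py <<'E'
from h import *
f=grab('wrist');W=pts(f);hsv=cv2.cvtColor(f['frame'],cv2.COLOR_RGB2HSV)
s=arm.get_state();p=s['eef_pos'];print('t',s['t'],p.round(4),s['ee_rot'].round(3),'tool turn',round(-1.751-s['ee_rot'][2],3),s['force'].round(1),'Mz',s['moment'].round(2),s['width'],s['gripper_force'])
c=np.array([.6073,-.0058]); r=np.hypot(*(W[...,:2]-c).transpose(2,0,1)); z=abs(W[...,2]-.15)<.005
def A(m,nm):
    n,l,ss,_=cv2.connectedComponentsWithStats(m.astype(np.uint8))
    for i in range(1,n):
        if ss[i,4]>60: q=np.nanmean(W[l==i],0);print(nm,ss[i,4],q.round(4),np.arctan2(q[1]-c[1],q[0]-c[0]).round(3))
ring=z&(r>.054)&(r<.066)
A(ring&(hsv[...,1]<45)&(hsv[...,2]>200),'white');A(ring&(hsv[...,0]>22)&(hsv[...,0]<35)&(hsv[...,1]>150),'yellow');A(ring&((hsv[...,0]<8)|(hsv[...,0]>172))&(hsv[...,1]>150),'red')
A((abs(W[...,2]-.1575)<.004)&(r>.033)&(r<.053)&(hsv[...,1]<45)&(hsv[...,2]>120),'pointer')
g=((hsv[...,0]>45)&(hsv[...,0]<75)&(hsv[...,1]>100));D=W[g&(abs(W[...,2]-.1575)<.006)&(r<.055)];print('disc z',np.nanmedian(D[:,2]))
E
python3 ang.py
```

```text
t 11.9833 [ 0.6067 -0.0085  0.1879] [-3.14   0.    -2.052] tool turn 0.301 [-2.2 -0.5  6. ] Mz [0.01 0.91 0.17] 0.021914049190493407 40.01433849334717
white 203 [ 0.5974 -0.0633  0.1504] -1.741
yellow 210 [ 0.5685 -0.0492  0.1504] -2.301
red 201 [ 0.5513 -0.0221  0.1504] -2.858
pointer 336 [ 0.5883 -0.0429  0.1582] -2.044
disc z 0.15744813065386967
```

The lid follows the tool: pointer 0.30 rad from white and still home. Turning the remaining 0.25.

jog_arm([
  {"dx":0,"dy":0.1,"dz":0,"rx":0,"ry":0,"rz":0.04,"gripper":1},
  {"dx":0,"dy":0.2,"dz":0,"rx":0,"ry":0,"rz":0.08,"gripper":1},
  {"dx":0,"dy":0.3,"dz":0,"rx":0,"ry":0,"rz":0.12,"gripper":1},
  {"dx":0,"dy":0.4,"dz":0,"rx":0,"ry":0,"rz":0.16,"gripper":1},
  {"dx":-0.1,"dy":0.5,"dz":0,"rx":0,"ry":0,"rz":0.2,"gripper":1},
  {"dx":-0.1,"dy":0.5,"dz":0,"rx":0,"ry":0,"rz":0.23,"gripper":1},
  {"dx":-0.1,"dy":0.5,"dz":0,"rx":0,"ry":0,"rz":0.25,"gripper":1},
  {"dx":-0.1,"dy":0.5,"dz":0,"rx":0,"ry":0,"rz":0.25,"gripper":1},
])

```text
t: 12.65
eef_pos: [0.6062, -0.0081, 0.1879]
ee_rot: [-3.14, 0.001, -2.3]
force: [-2.6, 0.1, 5.8]
width: 0.0217
gripper_force: 40.0
```

```bash
python3 ang.py; python3 - <<'E'
from h import *
f=grab('wrist');save(cv2.resize(f['frame'][100:340,160:480],None,fx=2,fy=2),'wrist6')
E
python3 ang.py
```

```text
t 12.7 [ 0.6063 -0.0081  0.1879] [-3.14e+00  1.00e-03 -2.30e+00] tool turn 0.549 [-2.3  0.4  6.4] Mz [0.19 0.96 0.01] 0.02200974259315964 40.00441789627075
white 205 [ 0.5974 -0.0635  0.1504] -1.741
yellow 207 [ 0.5685 -0.0492  0.1505] -2.299
red 210 [ 0.5512 -0.0221  0.1505] -2.859
pointer 340 [ 0.5795 -0.037   0.1581] -2.299
disc z 0.15742454043391652
t 12.8 [ 0.6062 -0.0081  0.1879] [-3.140e+00  1.000e-03 -2.299e+00] tool turn 0.548 [-2.5  0.2  7.5] Mz [0.22 0.89 0.03] 0.021711004104122106 40.00362038612366
white 206 [ 0.5975 -0.0635  0.1503] -1.74
yellow 205 [ 0.5685 -0.0492  0.1505] -2.3
red 213 [ 0.5512 -0.0221  0.1505] -2.86
pointer 342 [ 0.5796 -0.0369  0.1582] -2.297
disc z 0.1574263970977029
```

View pics/wrist6.png

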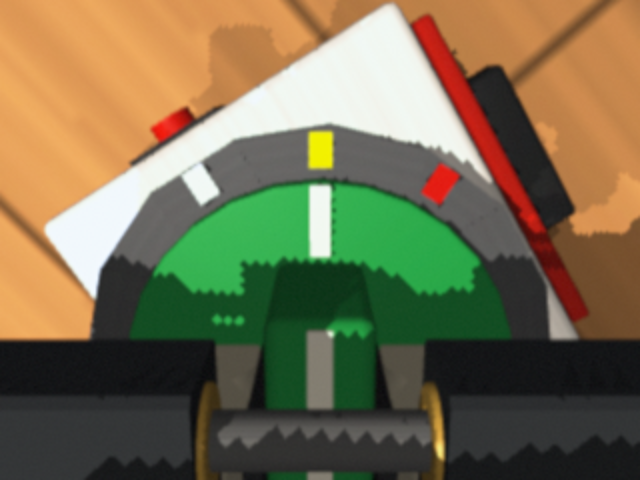

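The pointer (320,220) lines up with the yellow mark (320,150). The lid is home and held still, and the drawer is shut. Handing in.

```bash
python3 -c "
from station import arm
print(arm.job_done())"
```

```text
the job is handed in; nothing more can be done
None
```

The job is handed in at about 12.8 s: the drawer is shut, the middle-sized lid is home, and its pointer is held still at the yellow pulse mark, never having reached the lock; nothing else was touched.

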